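# Fit the pour lid on the leaning shop jar, beak to the stripe

### The job

Take the yellow pour lid from the counter and push it fully home onto the neck of the clear jar that leans in the blue stand, turned so that its beak points at the red stripe on the jar's shoulder. Let go of it there, and leave the blue lid, the stack of tumblers and the small closed jar where they stand.

Things in the scene. Friction and masses are not known exactly. Their poses are not given: they have to be found in the camera images.
- yellow_lid: Loose yellow pour lid, 60 g, mouth down on the counter. Origin: centre of the mouth's rim; z up out of the closed top, x to the beak. Sleeve 56 mm outer, 48 mm inner diameter, 28 mm deep; top at z = 32 mm. Grip fin on top, 12 mm thick (y), 40 mm long (x), z = 32 to 58 mm: pinch it across y. Beak on the side: 14 mm wide, z = 14 to 26 mm, reaching 53.5 mm from the axis.
- beak_tip (a point): Middle of the yellow lid's beak tip, 53.5 mm from the lid's axis and 20 mm above its rim; axes as the lid's.
- neck_foot (a point): Foot of the jar's white neck, on its axis, where the lid's rim rests when home (on a collar, 64 mm diameter). z points out along the neck, which leans 30 degrees from vertical towards the robot; x points to the red stripe. Neck: 45 mm diameter, 26 mm long from here, 3 mm chamfer at its top. Jar 100 mm in diameter, held so stiffly that it does not turn by itself.
- stripe (a point): Middle of the 12 mm wide red stripe on the jar's conical shoulder, 42.5 mm from the jar's axis and 15 mm below the neck's foot; axes as for the neck's foot. The stripe is on the upper side of the leaning jar, up to 35 degrees to either side.
- stand: Blue stand fixed to the counter that holds the leaning jar; base plate 200 x 130 x 10 mm. Origin on the counter, z up; the jar leans towards its -x. Stands up to 120 mm high, the neck juts out above it at about 175 to 200 mm height.
- blue_lid: Bystander: blue pour lid of the same shape and axes as the yellow one, loose, standing mouth down.
- tumblers: Bystander: loose stack of white tumblers, 72 mm diameter, 109 mm high, origin under its centre.
- closed_jar: Bystander: small loose closed jar with green lid, 80 mm diameter, 95 mm high, origin under its centre.
There are look-alikes about, which are no part of the job. Several things have the shape of the stand; the one meant has the colours described above.

How it is judged:
At the end, for the whole second after the job is handed in: The yellow lid sits home on the jar's neck: its rim within 4 mm of the neck's foot along the axis (6 mm overall), its axis within 5 degrees of the neck's, the beak on the stripe's side with its tip no more than 11 mm (about 12 degrees) to either side of the stripe's middle line, and it is at rest (z of yellow_lid in the frame of neck_foot between -0.004 and 0.004 m and distance between yellow_lid and neck_foot below 0.006 m and angle between the z axis of yellow_lid and the z axis of neck_foot, either way round below 0.09 rad and x of beak_tip in the frame of neck_foot above 0 m and y of beak_tip in the frame of neck_foot between -0.011 and 0.011 m and linear speed of yellow_lid below 0.01 m/s and angular speed of yellow_lid below 0.1 rad/s); the robot touches nothing.
It fails at once if the blue pour lid is moved by more than 30 mm or tipped by more than 17 degrees (distance of blue_lid from where it was at the start of the episode above 0.03 m or angle between blue_lid's own z axis and vertical above 0.3 rad).
It fails at once if the stack of tumblers is moved by more than 30 mm or tipped by more than 17 degrees (distance of tumblers from where it was at the start of the episode above 0.03 m or angle between tumblers's own z axis and vertical above 0.3 rad).
It fails at once if the closed jar is moved by more than 30 mm or tipped by more than 17 degrees (distance of closed_jar from where it was at the start of the episode above 0.03 m or angle between closed_jar's own z axis and vertical above 0.3 rad).
It also fails if it takes over 48 s, if anything falls off the work surface, if the arm or the gripper's body presses on something with over 40 N, if the wrist force passes 120 N, or if a joint passes its speed limit or range.

### The arm

A 6-joint arm with a two-finger parallel gripper is mounted at the origin on the work surface. World frame = base frame: x ahead of the robot, y to its left, z up, the work surface at z = 0. Lengths are in m, angles in rad, forces in N, time in s.
With the tool pointing down it reaches from about 0.35 to 0.85 m from the base axis. Payload 8.1 kg.
Tool frame: the origin (TCP) lies at the very end of the fingers, on their centre line; the grasp point (between the pads) lies 19 mm behind it; z points along the fingers, y is the line along which they close (so a half turn about z gives the same grasp; the last joint's range is limited). The gripper opens to 93 mm and grips with 3 to 60 N. Pads are 15 mm wide; open, the fingers measure 128 mm over their backs; the gripper's body (75 mm by 188 mm) begins 65 mm behind the grasp point.
Start: joints at [1.144, 0.13, 1.488, -0, 1.523, -0.085], TCP at [0.201, 0.565, 0.219] pointing down, gripper open.
Joint ranges: [-2.96, 2.96], [-0.89, 2.26], [0.02, 2.5], [-1.34, 4.48], [0, 2.73], [-2.66, 2.66]. Speed limits (rad/s): [2.39, 2.39, 2.79, 3.14, 3.14, 3.14].

### API

Orientations are given as a rotation vector (axis times angle).
In Python, from plant import robot, imaging gives the robot as it stands.
- The arm moves only by the tool jog_arm, never from a script. Its argument "rows" is a list of rows, each a list of 2 entries, a list of its own where there are three numbers: the shift along the tool's x, y, z each as a share of 0.2 m, from -1 to 1, then the turn, a rotation vector about the tool's x, y, z each as a share of pi/2 rad, from -1 to 1. A call has 1 to 5 rows; each row is the pose to reach, as a shift and turn from the pose commanded when the call began, along the tool's axes at that moment; what a row does not reach only later rows make up. A row lasts 1/10 s, in which the tool goes at most 50 mm and 8.59 degrees, less where a joint would pass 70% of its speed; a pose out of reach is approached as far as the arm can. A call with a number of a shift or a turn outside -1 to 1 is refused whole. A call with a gripper value outside its range is refused whole. "hand" is the closure, from -1 (fully open) to 1 (shut), set as the call begins (left out, the last holds). The fingers move at their own pace and stop on an object; "squeeze" is the grip in N (left out, the last holds). Time passes only in rows, so rows that repeat a pose let the fingers close. It gives the time, the measured TCP pose, the force, the opening and the grip force at its end, in the units of the state.
- robot.read_state(): the state, without advancing time (a new reading comes with each control period).
- imaging.read_camera(name): name is "side" or "top" or "wrist"; returns a dict with "frame" (480x640x3 uint8, red, green, blue), "vertical_fov" (degrees; the focal length in pixels is half the picture's height over the tangent of half this angle, whatever the lens; pixels are square), "cx", "cy" (the principal point, pixels), "R" (3x3) and "t" (3): a world point X has camera coordinates R X + t. Camera axes: x right, y down, z forward; pixel columns grow to the right and rows downward; lengths in m; the calibration is good to about 2 mm. A picture is of the moment at which its call begins. There is no depth.
- robot.close_job(): hands the job in; it is judged then, once.
The state is a dict: "t": time; "q": joint angles; "dq": joint speeds; "joint_torque": joint torques, N m; "tool_pos": TCP position; "orientation": TCP orientation; "force": force on the tool from outside, world axes, zero at the start; "wrist_torque": the same for the moment, N m; "opening": finger opening in m; "gripper_force": force on a finger pad.
Only numpy, scipy, OpenCV 4.12 (cv2) and the standard library are available. Lean on these libraries where they do the work, as an engineer would, in place of code of your own. Each camera call takes 0.05 s, during which the arm holds its last target. There are 200 camera calls.

## Working session

There is one attempt and no reset: what is moved stays moved. The work goes in short steps, Python scripts to look and compute and a tool call to move; the robot and the scene stay as the last step left them, time stands still between calls to the robot, and variables do not carry over. Pictures are saved under pics/ and viewed, at most 10 in all, crops included, and the job is handed in when it is done.

Besides the shell and the picture viewer there is one more tool, called after ">>>" as name(argument=value, ...) on one line, values as JSON. jog_arm: Moves the arm, as the interface text tells. Its arguments: {"type":"object","properties":{"rows":{"type":"array"},"hand":{"type":"number"},"squeeze":{"type":"number"}},"required":["rows"]}

```bash
ls; mkdir -p pics; python3 - <<'E'
from plant import robot, imaging
import cv2, pickle
for n in ("side","top"):
    c=imaging.read_camera(n); pickle.dump(c,open(f"{n}.pkl","wb"))
    cv2.imwrite(f"pics/{n}0.png",c["frame"][:,:,::-1])
    print(n,c["vertical_fov"],c["cx"],c["cy"],c["R"],c["t"])
s=robot.read_state();print(s)
E
```

```text
pics
side 50.917136986701315 320.4963117924714 236.75012655510108 [[-0.99164673 -0.12785752 -0.01700634]
 [-0.07177518  0.65655099 -0.75085892]
 [ 0.10716848 -0.74336616 -0.66024364]] [0.5202884  0.1653059  1.03469818]
top 44.34067610405699 319.36963126511114 248.78564663295663 [[-7.03302765e-04 -9.99998182e-01 -1.77266660e-03]
 [-9.92607254e-01  9.13248731e-04 -1.21367235e-01]
 [ 1.21368633e-01  1.67420382e-03 -9.92606091e-01]] [-0.02991363  0.51543273  1.26355888]
{'t': 0.1, 'q': array([ 1.14359837e+00,  1.31097464e-01,  1.48914241e+00, -1.10083413e-05,
        1.52301390e+00, -8.54194295e-02]), 'dq': array([ 9.97884873e-04, -1.52588544e-03, -1.64527117e-03, -8.82169804e-05,
       -6.35202325e-04, -3.55561535e-04]), 'joint_torque': array([ 1.36354563e-03, -5.61342931e+01, -4.93095195e+01,  7.69932009e-02,
        2.93748861e-02,  1.13570763e-05]), 'tool_pos': array([0.20088051, 0.56483403, 0.21770065]), 'orientation': array([-5.34184442e-01, -3.09542663e+00,  2.52809978e-03]), 'force': array([0.81496772, 0.59132016, 0.6538855 ]), 'wrist_torque': array([ 1.60672066e-02,  3.83105644e-05, -3.20949891e-03]), 'gripper_force': 0.0, 'opening': 0.09337848494596554}
```

View pics/side0.png

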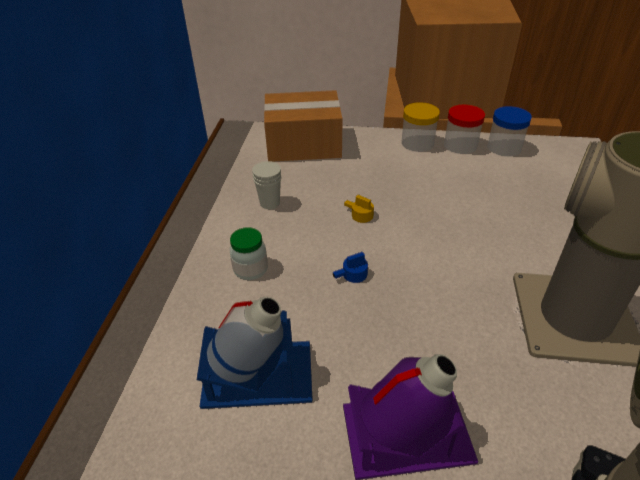

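View pics/top0.png

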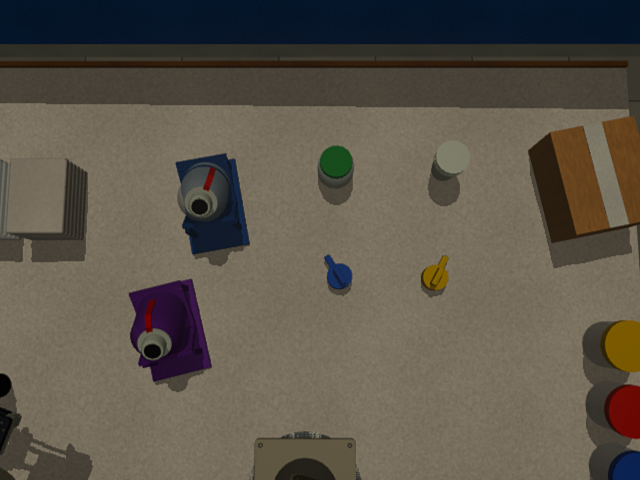

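The side view shows the yellow lid at about (362,210), the blue stand at (255,360) and its neck at (268,308). The top view has the yellow lid at (435,277) with its beak towards (446,258), the blue stand at (213,203), the neck hole at (200,206) and the red stripe at (209,180). I'll zoom in on both.

```bash
python3 - <<'E'
import cv2,pickle,numpy as np
S=pickle.load(open("side.pkl","rb"))["frame"];T=pickle.load(open("top.pkl","rb"))["frame"]
def cr(f,x,y,w,h,k): return cv2.resize(f[y:y+h,x:x+w,::-1],None,fx=k,fy=k,interpolation=cv2.INTER_CUBIC)
a=np.hstack([cr(S,195,285,100,75,4),cr(T,165,145,100,75,4)])
b=np.hstack([cr(S,325,180,66,50,6)[:300,:396],cr(T,402,247,66,50,6)[:300,:396]])
b=cv2.copyMakeBorder(b,0,0,0,8,cv2.BORDER_CONSTANT)
cv2.imwrite("pics/crop.png",np.vstack([a,b]))
E
```

```text
(no output)
```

View pics/crop.png

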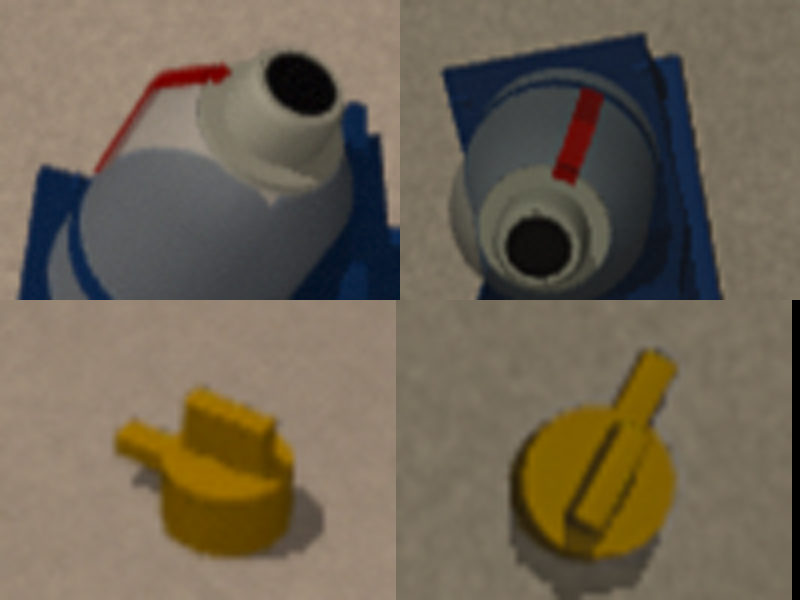

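```bash
cat > h.py <<'E'
import numpy as np,cv2,pickle
from scipy.optimize import minimize,least_squares
from scipy.spatial.transform import Rotation as Ro
def f_(c): return 240/np.tan(np.radians(c["vertical_fov"])/2)
def proj(c,X):
    p=np.atleast_2d(X)@c["R"].T+c["t"]; return p[:,:2]/p[:,2:]*f_(c)+[c["cx"],c["cy"]]
def tri(cs,us):
    g=lambda X:np.concatenate([proj(c,X)[0]-u for c,u in zip(cs,us)])
    r=least_squares(g,[.5,0,.1]); return r.x,r.fun
def ray(c,u,z):
    d=c["R"].T@np.array([(u[0]-c["cx"])/f_(c),(u[1]-c["cy"])/f_(c),1]); o=-c["R"].T@c["t"]
    return o+d*(z-o[2])/d[2]
a=np.linspace(0,2*np.pi,48,endpoint=False)
circ=lambda r,z:np.c_[r*np.cos(a),r*np.sin(a),0*a+z]
box=lambda x0,x1,w,z0,z1:np.array([[x,y,z] for x in(x0,x1) for y in(-w,w) for z in(z0,z1)])
LID=[np.vstack([circ(.028,0),circ(.028,.032)]),box(-.02,.02,.006,.032,.058),box(.02,.0535,.007,.014,.026)]
def lidmask(c,P,R,k=4,parts=LID):
    m=np.zeros((480*k,640*k),np.uint8)
    for q in parts:
        u=(proj(c,q@R.T+P)+.5)*k
        cv2.fillConvexPoly(m,cv2.convexHull(np.round(u).astype(np.int32)),1)
    return cv2.resize(m.astype(np.float32),(640,480),interpolation=cv2.INTER_AREA)
def hsv(c): return cv2.cvtColor(c["frame"],cv2.COLOR_RGB2HSV)
def yellow(c):
    h=hsv(c); return ((h[...,0]>17)&(h[...,0]<32)&(h[...,1]>190)&(h[...,2]>45)).astype(np.float32)
def fitlid(cs,ms,x0):
    def cost(x):
        R=Ro.from_euler("z",x[2]).as_matrix(); 
        return sum(np.abs(lidmask(c,np.array([x[0],x[1],0]),R)-m).sum() for c,m in zip(cs,ms))
    r=minimize(cost,x0,method="Nelder-Mead",options=dict(initial_simplex=np.array(x0)+np.array([[0,0,0],[.01,0,0],[0,.01,0],[0,0,.3]]),xatol=1e-4,fatol=.1))
    return r.x,r.fun
E
python3 - <<'E'
from h import *
S=pickle.load(open("side.pkl","rb"));T=pickle.load(open("top.pkl","rb"))
ms=[]
for c,(x,y) in ((S,(362,210)),(T,(437,272))):
    m=yellow(c);q=np.zeros_like(m);q[y-30:y+30,x-30:x+30]=1;ms.append(m*q);print("area",(m*q).sum())
p=ray(T,(435,277),.03);b=ray(T,(445,259),.02)
print(fitlid([S,T],ms,[p[0],p[1],np.arctan2(*(b-p)[1::-1])]))
for c,m in ((S,ms[0]),(T,ms[1])): print(fitlid([c],[m],[p[0],p[1],np.arctan2(*(b-p)[1::-1])]))
# neck hole
us=[]
for c,(x,y) in ((S,(270,306)),(T,(200,207))):
    g=c["frame"].max(2).astype(float);w=np.zeros_like(g);w[y-14:y+15,x-14:x+15]=1
    n,l,st,ce=cv2.connectedComponentsWithStats(((g<60)&(w>0)).astype(np.uint8));i=l[y,x];us.append(ce[i]);print(st[i],ce[i])
print("hole",*tri([S,T],us))
# stripe and stand edge
h=hsv(T);red=((h[...,0]<6)|(h[...,0]>174))&(h[...,1]>170)&(h[...,2]>50)
ys,xs=np.nonzero(red[150:200,190:225]);print("red top rows",[(y+150,round(xs[ys==y].mean()+190,1)) for y in np.unique(ys)])
h=hsv(T);bl=(h[...,0]>95)&(h[...,0]<125)&(h[...,1]>150)
P=np.array([ray(T,(190+np.nonzero(bl[r,190:255])[0].max()+.5,r),.01)[:2] for r in range(165,241)])
vx=cv2.fitLine(P.astype(np.float32),cv2.DIST_HUBER,0,1e-4,1e-4).ravel();print("edge az deg",np.degrees(np.arctan2(vx[1],vx[0])),vx)
E
```

```text
area 510.0
area 579.0
(array([ 0.45375248, -0.28460168, -0.50956206]), np.float64(160.25))
(array([ 0.45430311, -0.28464371, -0.59034239]), np.float64(69.0625))
(array([ 0.45382901, -0.28373563, -0.51444803]), np.float64(88.0625))
[261 298  18  16 200] [269.785 305.745]
[191 199  17  16 206] [199.15533981 206.41747573]
hole [0.57847249 0.20257091 0.19277196] [-0.09806736 -0.01846581  0.00715416  0.11889111]
red top rows [(np.int64(167), np.float64(211.5)), (np.int64(168), np.float64(212.0)), (np.int64(169), np.float64(212.5)), (np.int64(170), np.float64(212.0)), (np.int64(171), np.float64(211.5)), (np.int64(172), np.float64(211.5)), (np.int64(173), np.float64(211.0)), (np.int64(174), np.float64(210.5)), (np.int64(175), np.float64(210.5)), (np.int64(176), np.float64(210.5)), (np.int64(177), np.float64(209.5)), (np.int64(178), np.float64(209.5)), (np.int64(179), np.float64(209.5)), (np.int64(180), np.float64(208.5)), (np.int64(181), np.float64(208.5)), (np.int64(182), np.float64(208.5)), (np.int64(183), np.float64(207.5)), (np.int64(184), np.float64(207.5)), (np.int64(185), np.float64(207.0)), (np.int64(186), np.float64(206.5)), (np.int64(187), np.float64(206.0)), (np.int64(188), np.float64(205.5)), (np.int64(189), np.float64(206.0)), (np.int64(190), np.float64(207.5))]
edge az deg 10.415415 [0.9835229  0.18078376 0.6132823  0.14419459]
```

```bash
cat >> h.py <<'E'
def move(s,P,R):
    "shares for jog_arm from state s to pose P,R"
    R0=Ro.from_rotvec(s["orientation"]).as_matrix()
    print("shift",np.round(R0.T@(np.array(P)-s["tool_pos"])/.2,3),"turn",np.round(Ro.from_matrix(R0.T@R).as_rotvec()/(np.pi/2),3))
def down(yaz):  # tool pointing down with tool y at azimuth yaz
    y=np.array([np.cos(yaz),np.sin(yaz),0]);z=np.array([0,0,-1.]);return np.c_[np.cross(y,z),y,z]
E
python3 - <<'E'
from h import *
from plant import robot,imaging
c=imaging.read_camera("wrist");s=robot.read_state()
R0=Ro.from_rotvec(s["orientation"]).as_matrix()
print(c["vertical_fov"],c["cx"],c["cy"],"cam in tool",R0.T@(-c["R"].T@c["t"]-s["tool_pos"]),(c["R"]@R0).round(3))
move(s,[.42,.22,.40],down(np.radians(19+93)))
move(s,[.42,.22,.40],down(np.radians(19-87)))
E
```

```text
67.34887590884856 322.3965952101618 234.03389586561175 cam in tool [ 0.06857453  0.00043447 -0.16652913] [[-0.001  1.    -0.   ]
 [-0.969 -0.001 -0.247]
 [-0.247 -0.     0.969]]
shift [-1.61  -1.259 -0.909] turn [-0.001 -0.    -0.462]
shift [-1.61  -1.259 -0.909] turn [-1.000e-03  1.000e-03  1.538e+00]
```

```bash
cat >> h.py <<'E'
def neckR(az,phi):
    "az: azimuth of stand x (lean towards -x), phi: stripe turn about the neck axis"
    n=np.array([-.5*np.cos(az),-.5*np.sin(az),np.cos(np.pi/6)])
    u=np.array([np.cos(az),np.sin(az),0]);u=u-n*(u@n);u/=np.linalg.norm(u)
    return np.c_[u,np.cross(n,u),n]@Ro.from_euler("z",phi).as_matrix()
E
python3 - <<'E'
from h import *
S=pickle.load(open("side.pkl","rb"));T=pickle.load(open("top.pkl","rb"))
top=np.array([.5785,.2026,.1928]);az=np.radians(10.4)
obs=np.array([[211,173],[209.5,178.5],[208.5,181.5],[206.5,186]])
for d in(-3,0,3):
    def g(x):
        R=neckR(az+np.radians(d),x[0]);foot=top-.026*R[:,2]
        q=[proj(T,foot+R@[r,0,-15e-3-(r-.0425)*x[1]])[0] for r in np.linspace(.02,.065,40)]
        q=np.array(q);return [np.interp(-o[1],-q[:,1],q[:,0])-o[0] if q[0,1]<q[-1,1] else np.interp(o[1],q[::-1,1],q[::-1,0])-o[0] for o in obs]
    r=least_squares(lambda p:g([p[0],1.]),[0.]);R=neckR(az+np.radians(d),r.x[0]);foot=top-.026*R[:,2]
    print(d,np.degrees(r.x),r.fun.round(2),foot,proj(T,foot+R@[.0425,0,-.015]),proj(S,foot+R@[.0425,0,-.015]),"x az",np.degrees(np.arctan2(R[1,0],R[0,0])))
E
```

```text
-3 [-29.00318553] [ 0.31 -0.19 -0.28  0.09] [0.59139173 0.20427434 0.17028334] [[208.449988   180.87515126]] [[240.06749919 303.39262689]] x az -25.225131899726453
0 [-32.85185439] [ 0.31 -0.19 -0.28  0.09] [0.59128643 0.20494675 0.17028334] [[208.38946011 181.04582724]] [[240.18138191 303.80569482]] x az -26.309450719948636
3 [-36.68579309] [ 0.3  -0.19 -0.27  0.1 ] [0.59114609 0.20561272 0.17028334] [[208.32047199 181.24041038]] [[240.31383523 304.26440851]] x az -27.30349892383754
```

>>> jog_arm(rows=[[[-0.4,-0.4,-0.9],[0,0,-0.45]],[[-0.8,-0.8,-0.9],[0,0,-0.45]],[[-1,-1,-0.9],[0,0,-0.45]],[[-1,-1,-0.9],[0,0,-0.45]],[[-1,-1,-0.9],[0,0,-0.45]]])

```text
t: 0.65
tool_pos: [0.2872, 0.3829, 0.3572]
orientation: [0.58, -3.087, 0.0]
force: [1.2, 0.0, -0.0]
opening: 0.0927
gripper_force: 0.0
```

```bash
python3 - <<'E'
from h import *
from plant import robot
s=robot.read_state();move(s,[.52,.2,.36],down(np.radians(75)))
E
```

```text
shift [-0.753 -1.275 -0.014] turn [-0.    -0.     0.403]
```

>>> jog_arm(rows=[[[-0.6,-1,0],[0,0,0.4]],[[-0.6,-1,0],[0,0,0.4]],[[-0.6,-1,0],[0,0,0.4]],[[-0.6,-1,0],[0,0,0.4]],[[-0.6,-1,0],[0,0,0.4]]])

```text
t: 1.15
tool_pos: [0.4724, 0.238, 0.3562]
orientation: [-0.424, -3.113, 0.001]
force: [-0.4, -0.1, -0.2]
opening: 0.0933
gripper_force: 0.0
```

>>> jog_arm(rows=[[[0,-0.3,0],[0,0,0]],[[0,-0.3,0],[0,0,0]],[[0,-0.3,0],[0,0,0]]])

```text
t: 1.45
tool_pos: [0.455, 0.1813, 0.3567]
orientation: [0.416, 3.114, 0.0]
force: [-0.8, 0.4, 0.9]
opening: 0.093
gripper_force: 0.0
```

```bash
python3 - <<'E'
from h import *
from plant import robot,imaging
c=imaging.read_camera("wrist");pickle.dump(c,open("w1.pkl","wb"));s=robot.read_state();print(s["t"],s["q"],s["tool_pos"])
im=c["frame"][:,:,::-1].copy()
R=neckR(np.radians(10.4),np.radians(-32.85));top=np.array([.5785,.2026,.1928]);foot=top-.026*R[:,2]
for q in (circ(.0225,.026),circ(.032,0)): cv2.polylines(im,[np.round(proj(c,q@R.T+foot)).astype(np.int32)],True,(0,255,0),1)
for X in ([0,0,.026],[.0425,0,-.015],[.0425,.006,-.015],[.0425,-.006,-.015]): cv2.circle(im,tuple(int(round(v)) for v in proj(c,foot+R@X)[0]),2,(255,0,255),-1)
cv2.imwrite("pics/w1.png",im)
E
```

```text
1.5 [ 2.76462050e-01 -1.82706616e-01  1.54665824e+00  4.70026803e-04
  1.77668066e+00 -1.02961666e+00] [0.45501816 0.18250273 0.35696617]
```

View pics/w1.png

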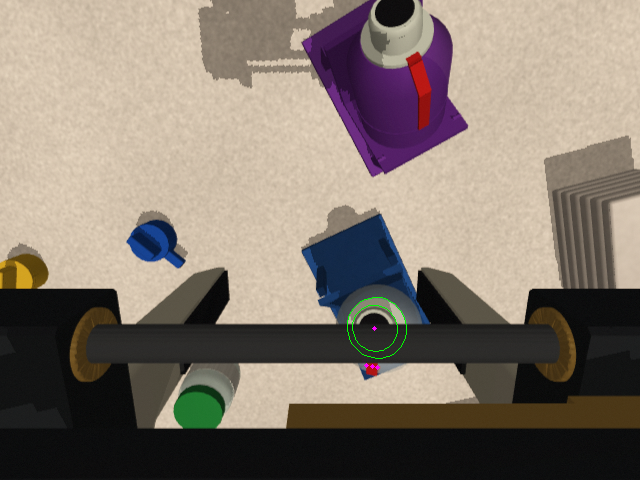

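The wrist picture shows the hole near (375,325), partly hidden by the gripper bar, so I'll shift the tool away by -x to bring the jar into the free upper part of the image.

>>> jog_arm(rows=[[[-0.55,-0.2,-0.1],[0,0,0]],[[-0.55,-0.2,-0.1],[0,0,0]],[[-0.55,-0.2,-0.1],[0,0,0]],[[-0.55,-0.2,-0.1],[0,0,0]]])

```text
t: 1.9
tool_pos: [0.5524, 0.1153, 0.3765]
orientation: [0.414, 3.114, 0.0]
force: [-0.8, 1.2, -0.8]
opening: 0.093
gripper_force: 0.0
```

```bash
python3 - <<'E'
from h import *
from plant import robot,imaging
c=imaging.read_camera("wrist");pickle.dump(c,open("w2.pkl","wb"));s=robot.read_state();print(s["t"],s["q"],s["tool_pos"])
im=c["frame"][:,:,::-1].copy()
R=neckR(np.radians(10.4),np.radians(-32.85));top=np.array([.5785,.2026,.1928]);foot=top-.026*R[:,2]
u=proj(c,top)[0];print(u)
for q in (circ(.0225,.026),circ(.0225,.023),circ(.032,0)): cv2.polylines(im,[np.round(proj(c,q@R.T+foot)*16).astype(np.int32)],True,(0,255,0),1,cv2.LINE_AA,4)
for X in ([0,0,.026],[.0425,0,-.015],[.0425,.006,-.015],[.0425,-.006,-.015]): cv2.circle(im,tuple(int(round(v)) for v in proj(c,foot+R@X)[0]),1,(255,0,255),-1)
x,y=np.clip(u.astype(int)-[80,60],0,[480,360]);print(x,y)
cv2.imwrite("pics/w2.png",cv2.resize(np.hstack([im[y:y+120,x:x+160],c["frame"][y:y+120,x:x+160,::-1]]),None,fx=2.5,fy=2.5,interpolation=cv2.INTER_CUBIC))
E
```

```text
1.95 [ 1.16441877e-01  2.25634957e-02  1.31706803e+00  5.17542401e-04
  1.80201605e+00 -1.19112402e+00] [0.55132962 0.11623011 0.37647795]
[413.66835308 215.8957486 ]
333 155
```

View pics/w2.png

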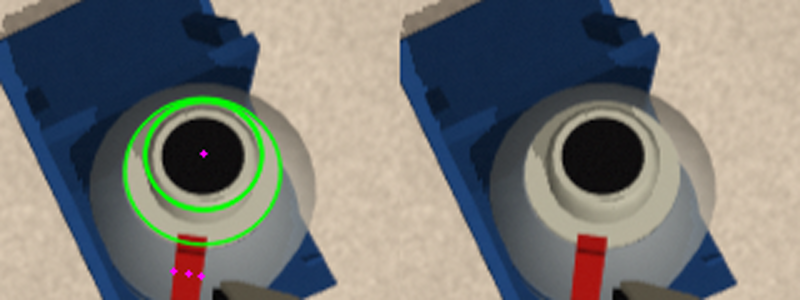

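The overlay of the neck, collar and stripe matches the picture (hole at about (414,217) in the full image, stripe below it at about (408,263)). Next I'll refine with three views and move to look at the lid.

```bash
python3 - <<'E'
from h import *
from plant import robot
S=pickle.load(open("side.pkl","rb"));T=pickle.load(open("top.pkl","rb"));W=pickle.load(open("w2.pkl","rb"))
g=W["frame"].max(2);n,l,st,ce=cv2.connectedComponentsWithStats((g<60).astype(np.uint8));i=l[217,414];print(st[i],ce[i])
X,res=tri([S,T,W],[(269.79,305.75),(199.16,206.42),ce[i]]);print(X,res.round(2))
h=hsv(W);red=((h[...,0]<6)|(h[...,0]>174))&(h[...,1]>150)&(h[...,2]>50)
rows=range(253,266);xs=[400-20+np.nonzero(red[r,380:440])[0].mean() for r in rows];print(np.round(xs,1))
for az in(8.4,10.4,12.4):
    def f(p):
        R=neckR(np.radians(az),p[0]);q=proj(W,X-.026*R[:,2]+np.array([[r,0,-.015-(r-.0425)] for r in np.linspace(.03,.055,30)])@R.T)
        return np.interp(rows,q[:,1],q[:,0])-xs
    r=least_squares(f,[-.55]);print(az,np.degrees(r.x),r.fun.round(1))
s=robot.read_state();move(s,[.53,-.33,.24],down(np.radians(60)))
E
```

```text
[398 202  32  31 763] [413.61336828 217.08519004]
[0.57920162 0.20235919 0.19277409] [-0.52 -0.16  0.12 -0.25 -0.05 -0.46]
[409.  409.  409.  408.5 408.5 408.5 408.5 408.5 408.  408.  408.  408.
 407.5]
8.4 [-30.11916426] [ 0.1  0.  -0.1  0.3  0.1  0.  -0.1 -0.2  0.1  0.  -0.1 -0.2  0.2]
10.4 [-32.67047207] [ 0.1 -0.  -0.1  0.3  0.1  0.  -0.1 -0.2  0.1  0.  -0.1 -0.2  0.2]
12.4 [-35.21501705] [ 0.1 -0.  -0.1  0.3  0.1  0.  -0.1 -0.2  0.1  0.  -0.1 -0.2  0.2]
shift [-0.477 -2.182  0.681] turn [ 0.    -0.     0.166]
```

>>> jog_arm(rows=[[[-0.2,-1,0.2],[0,0,0.16]],[[-0.2,-1,0.2],[0,0,0.16]],[[-0.2,-1,0.2],[0,0,0.16]],[[-0.2,-1,0.2],[0,0,0.16]],[[-0.2,-1,0.2],[0,0,0.16]]])

```text
t: 2.45
tool_pos: [0.536, -0.0905, 0.3353]
orientation: [-0.803, -3.036, 0.002]
force: [0.4, 0.8, 1.6]
opening: 0.0929
gripper_force: 0.0
```

```bash
python3 - <<'E'
from h import *
from plant import robot
s=robot.read_state();print(s["tool_pos"]);move(s,[.53,-.33,.24],down(np.radians(60)))
E
```

```text
[ 0.53601266 -0.09054614  0.33528377]
shift [-0.566 -1.055  0.477] turn [-0.001 -0.001  0.004]
```

>>> jog_arm(rows=[[[-0.55,-1,0.45],[0,0,0]],[[-0.55,-1,0.45],[0,0,0]],[[-0.55,-1,0.45],[0,0,0]],[[-0.55,-1,0.45],[0,0,0]],[[-0.55,-1,0.45],[0,0,0]]])

```text
t: 2.95
tool_pos: [0.5353, -0.3159, 0.2463]
orientation: [0.796, 3.038, 0.001]
force: [1.5, 0.6, 1.0]
opening: 0.0932
gripper_force: 0.0
```

>>> jog_arm(rows=[[[0,0,0],[0,0,0]],[[0,0,0],[0,0,0]]])

```text
t: 3.15
tool_pos: [0.535, -0.315, 0.2461]
orientation: [-0.799, -3.037, -0.002]
force: [0.5, -0.5, 0.4]
opening: 0.0928
gripper_force: 0.0
```

```bash
python3 - <<'E'
from h import *
from plant import robot,imaging
c=imaging.read_camera("wrist");pickle.dump(c,open("w3.pkl","wb"));s=robot.read_state();print(s["t"],s["q"],s["tool_pos"])
u=proj(c,[.4537,-.2846,.03])[0];print(u)
m=yellow(c);n,l,st,ce=cv2.connectedComponentsWithStats(m.astype(np.uint8));i=1+st[1:,4].argmax();print(st[i],ce[i])
m=(l==i).astype(np.float32)
x,f=fitlid([c],[m],[.4537,-.2846,-.52]);print(x,f)
im=c["frame"][:,:,::-1].copy();k=lidmask(c,np.array([x[0],x[1],0]),Ro.from_euler("z",x[2]).as_matrix())
cs,_=cv2.findContours((k>.5).astype(np.uint8),cv2.RETR_EXTERNAL,cv2.CHAIN_APPROX_NONE);cv2.drawContours(im,cs,-1,(0,255,0),1)
cv2.imwrite("pics/w3.png",im)
move(s,[x[0],x[1],.10],down(x[2]+np.pi/2))
E
```

```text
3.2 [-6.14104547e-01  1.76766539e-01  1.38543475e+00  9.08148288e-04
  1.57916405e+00 -1.67163343e+00] [ 0.53552104 -0.3145015   0.24715035]
[308.2841432  125.29867931]
[ 283   98   53   81 2661] [309.35738444 130.22998873]
[ 0.45488512 -0.28406275 -0.51443514] 182.875
shift [ 0.426 -0.066  0.736] turn [0.001 0.    0.001]
```

View pics/w3.png

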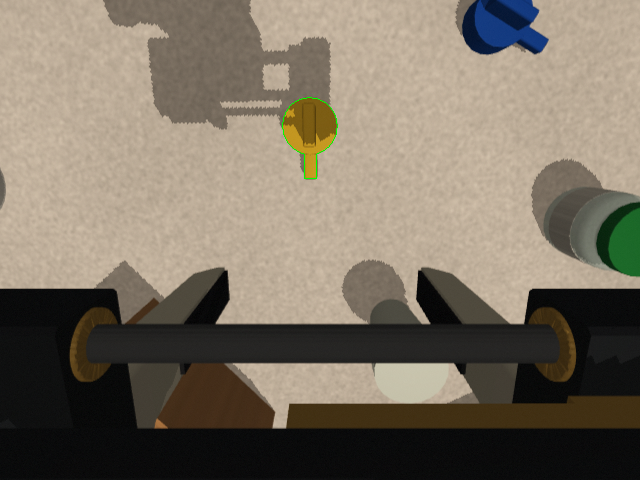

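The wrist image shows the yellow lid at (310,125), and the fitted outline lies right on it. Now I'll move over it and grasp.

>>> jog_arm(rows=[[[0.425,-0.065,0.73],[0,0,0]],[[0.425,-0.065,0.73],[0,0,0]],[[0.425,-0.065,0.73],[0,0,0]],[[0.425,-0.065,0.73],[0,0,0]],[[0.425,-0.065,0.73],[0,0,0]]])

```text
t: 3.7
tool_pos: [0.4525, -0.2821, 0.0983]
orientation: [-0.795, -3.035, -0.004]
force: [0.8, 0.6, 0.2]
opening: 0.093
gripper_force: 0.0
```

```bash
python3 - <<'E'
from h import *
from plant import robot
s=robot.read_state();print(s["tool_pos"]);move(s,[.4547,-.2841,.0355],down(-.5144+np.pi/2))
E
```

```text
[ 0.45249266 -0.28211414  0.09832257]
shift [-0.016 -0.004  0.314] turn [ 0.001 -0.003  0.001]
```

>>> jog_arm(rows=[[[-0.015,0,0.31],[0,0,0]],[[-0.015,0,0.31],[0,0,0]],[[-0.015,0,0.31],[0,0,0]],[[-0.015,0,0.31],[0,0,0]]])

```text
t: 4.1
tool_pos: [0.4586, -0.2878, 0.0411]
orientation: [0.798, 3.036, -0.001]
force: [0.4, -0.3, -0.0]
opening: 0.0927
gripper_force: 0.0
```

>>> jog_arm(rows=[[[0,0,0],[0,0,0]],[[0,0,0],[0,0,0]],[[0,0,0],[0,0,0]],[[0,0,0],[0,0,0]],[[0,0,0],[0,0,0]]], hand=1, squeeze=45)

```text
t: 4.6
tool_pos: [0.4569, -0.2875, 0.0389]
orientation: [0.8, 3.038, -0.0]
force: [-1.1, 0.4, -0.1]
opening: 0.0576
gripper_force: 0.0
```

>>> jog_arm(rows=[[[0,0,0],[0,0,0]],[[0,0,0],[0,0,0]],[[0,0,0],[0,0,0]],[[0,0,0],[0,0,0]],[[0,0,0],[0,0,0]]])

```text
t: 5.1
tool_pos: [0.4568, -0.2874, 0.0386]
orientation: [-0.799, -3.038, -0.0]
force: [0.2, -0.1, -0.3]
opening: 0.0174
gripper_force: 0.0
```

>>> jog_arm(rows=[[[0,0,0],[0,0,0]],[[0,0,0],[0,0,0]],[[0,0,0],[0,0,0]]])

```text
t: 5.4
tool_pos: [0.4569, -0.2874, 0.0386]
orientation: [-0.799, -3.038, -0.0]
force: [0.4, 0.6, -0.5]
opening: 0.0118
gripper_force: 45.0
```

```bash
python3 - <<'E'
from h import *
from plant import robot,imaging
s=robot.read_state();print(s)
R0=Ro.from_rotvec(s["orientation"]).as_matrix();print("tool in y-az deg",np.degrees(np.arctan2(R0[1,1],R0[0,1])))
cs=[];ms=[]
for n,(x,y) in (("side",(362,210)),("top",(437,272))):
    c=imaging.read_camera(n);cs.append(c);pickle.dump(c,open(n+"g.pkl","wb"))
    m=yellow(c);q=np.zeros_like(m);q[y-30:y+30,x-30:x+30]=1;ms.append(m*q);print((m*q).sum())
cv2.imwrite("pics/g.png",np.hstack([cv2.resize(cs[0]["frame"][150:250,310:410,::-1],None,fx=4,fy=4),cv2.resize(cs[1]["frame"][220:320,385:485,::-1],None,fx=4,fy=4)]))
E
```

```text
{'t': 5.4, 'q': array([-6.56491699e-01,  1.33461609e-01,  1.82823674e+00,  2.92996046e-05,
        1.17992128e+00, -1.71271477e+00]), 'dq': array([ 6.09800787e-04, -9.03907402e-04,  1.12353854e-03,  1.63746159e-03,
       -8.33585767e-05, -1.38338949e-05]), 'joint_torque': array([-1.09590988e-01, -5.06693208e+01, -4.37238407e+01, -9.53757833e-02,
        8.74568266e-02,  6.18022550e-04]), 'tool_pos': array([ 0.45686223, -0.28736366,  0.03864954]), 'orientation': array([-7.99414918e-01, -3.03816560e+00, -5.56750104e-05]), 'force': array([ 0.38061279,  0.56753809, -0.5070525 ]), 'wrist_torque': array([0.01640044, 0.02053334, 0.04871942]), 'gripper_force': 45.00000357627869, 'opening': 0.011833206627655978}
tool in y-az deg 60.516484484080145
433.0
30.0
```

View pics/g.png

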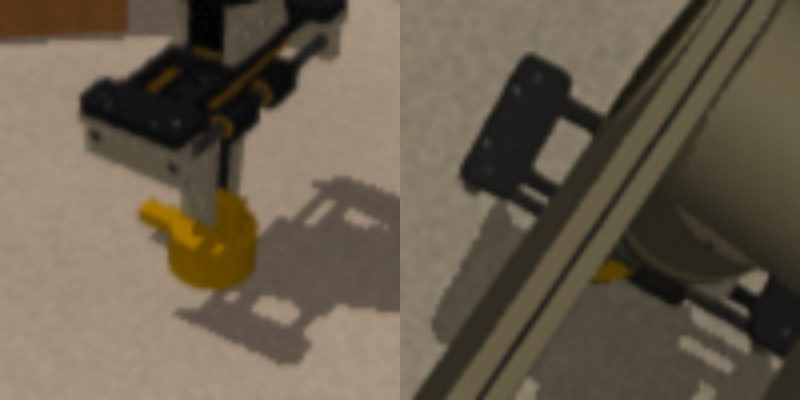

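```bash
cat >> h.py <<'E'
RN=neckR(np.radians(10.4),np.radians(-32.67));FOOT=np.array([.5792,.2024,.1928])-.026*RN[:,2]
RT=RN@np.diag([-1.,1,-1]);OFF=np.array([.0033,0,.0386])
def tgt(h,d=(0,0)): return FOOT+RN@[d[0],d[1],h]-RT@OFF
def rel(s):
    R0=Ro.from_rotvec(s["orientation"]).as_matrix();P=s["tool_pos"]+R0@OFF
    print("lid in neck frame mm",(RN.T@(P-FOOT)*1e3).round(1),"rot deg",np.degrees(Ro.from_matrix(RT.T@R0).as_rotvec()).round(1),"force in neck frame",(RN.T@s["force"]).round(1))
E
python3 - <<'E'
from h import *
from plant import robot
s=robot.read_state()
print(FOOT,RN,tgt(.08),tgt(0),Ro.from_matrix(RT).as_rotvec());move(s,tgt(.08),RT)
E
```

```text
[0.59198643 0.20474675 0.17028334] [[ 0.81448212  0.30784033 -0.49178574]
 [-0.39933043  0.91235323 -0.09025957]
 [ 0.42089677  0.26989982  0.8660254 ]] [0.53634843 0.19272417 0.27438291] [0.57569129 0.19994494 0.20510088] [0.51033495 2.59281424 0.25991166]
shift [ 0.835  2.285 -1.179] turn [-0.197 -0.269 -0.078]
```

>>> jog_arm(rows=[[[0,0,-0.3],[0,0,0]],[[0,0,-0.6],[0,0,0]],[[0,0,-0.9],[0,0,0]],[[0,0,-1],[0,0,0]],[[0,0,-1],[0,0,0]]], squeeze=60)

```text
t: 6.0
tool_pos: [0.4601, -0.2899, 0.248]
orientation: [0.796, 3.026, -0.009]
force: [0.0, -1.1, 0.2]
opening: 0.012
gripper_force: 60.0
```

```bash
python3 - <<'E'
from h import *
from plant import robot
s=robot.read_state();print(s["tool_pos"],s["opening"])
move(s,tgt(.08),RT)
E
```

```text
[ 0.46009014 -0.28988313  0.24798024] 0.011979818054667885
shift [ 0.854  2.288 -0.149] turn [-0.199 -0.26  -0.077]
```

>>> jog_arm(rows=[[[0.1,0.2,-0.1],[0,0,0]],[[0.2,0.4,-0.15],[0,0,0]],[[0.3,0.6,-0.2],[0,0,0]],[[0.35,0.8,-0.2],[0,0,0]],[[0.4,1,-0.2],[0,0,0]]])

```text
t: 6.5
tool_pos: [0.4858, -0.0724, 0.2788]
orientation: [0.8, 3.037, -0.0]
force: [0.4, -0.6, -0.6]
opening: 0.0113
gripper_force: 60.0
```

>>> jog_arm(rows=[[[0.1,0.2,0],[-0.04,-0.05,-0.02]],[[0.2,0.4,0],[-0.08,-0.1,-0.03]],[[0.3,0.6,0],[-0.12,-0.16,-0.05]],[[0.3,0.8,0],[-0.16,-0.21,-0.06]],[[0.4,1,0],[-0.2,-0.26,-0.08]]])

```text
t: 7.0
tool_pos: [0.5152, 0.1407, 0.279]
orientation: [0.508, 2.6, 0.274]
force: [-0.5, -0.6, -1.0]
opening: 0.0113
gripper_force: 60.0
```

>>> jog_arm(rows=[[[0,0,0],[0,0,0]],[[0,0,0],[0,0,0]]])

```text
t: 7.2
tool_pos: [0.5134, 0.1405, 0.2777]
orientation: [0.506, 2.607, 0.271]
force: [0.2, -0.0, -0.5]
opening: 0.0116
gripper_force: 60.0
```

```bash
python3 - <<'E'
from h import *
from plant import robot
s=robot.read_state();print(s["tool_pos"],s["q"],s["opening"]);rel(s)
move(s,tgt(.06),RT)
E
```

```text
[0.51339142 0.1404948  0.27772498] [ 0.15105382 -0.61533921  2.09857803  0.03036312  1.14584478 -1.04175352] 0.011559757343837131
lid in neck frame mm [  3.  -53.6  99. ] rot deg [-0.3  0.9 -0.1] force in neck frame [-0.  -0.1 -0.5]
shift [0.014 0.268 0.196] turn [ 0.003 -0.01   0.001]
```

Orientation is right; next I'll move to 60 mm above the foot.

>>> jog_arm(rows=[[[0.015,0.14,0.05],[0,-0.01,0]],[[0.015,0.268,0.1],[0,-0.01,0]],[[0.015,0.268,0.2],[0,-0.01,0]],[[0.015,0.268,0.2],[0,-0.01,0]],[[0.015,0.268,0.2],[0,-0.01,0]]])

```text
t: 7.7
tool_pos: [0.5477, 0.1922, 0.2567]
orientation: [0.512, 2.591, 0.264]
force: [0.2, -0.1, -0.8]
opening: 0.0117
gripper_force: 60.0
```

```bash
python3 - <<'E'
from h import *
from plant import robot,imaging
s=robot.read_state();rel(s)
R0=Ro.from_rotvec(s["orientation"]).as_matrix();P=s["tool_pos"]+R0@OFF;RL=R0@np.diag([-1.,1,-1])
c=imaging.read_camera("side");pickle.dump(c,open("sp.pkl","wb"));im=c["frame"][:,:,::-1].copy()
for q in LID: cv2.polylines(im,[cv2.convexHull(np.round(proj(c,q@RL.T+P)*16).astype(np.int32))],True,(0,255,0),1,cv2.LINE_AA,4)
for q in (circ(.0225,.026),circ(.032,0)): cv2.polylines(im,[np.round(proj(c,q@RN.T+FOOT)*16).astype(np.int32)],True,(255,0,255),1,cv2.LINE_AA,4)
u=proj(c,P)[0].astype(int);x,y=u-[50,75];print(x,y)
cv2.imwrite("pics/p.png",cv2.resize(np.hstack([im[y:y+125,x:x+100],c["frame"][y:y+125,x:x+100,::-1]]),None,fx=4,fy=4,interpolation=cv2.INTER_CUBIC))
move(s,tgt(.03),RT)
E
```

```text
lid in neck frame mm [ 2.1 -1.7 59.1] rot deg [-0.1 -0.   0.1] force in neck frame [-0.2 -0.2 -0.8]
227 216
shift [0.01  0.009 0.146] turn [ 0.002  0.    -0.001]
```

View pics/p.png

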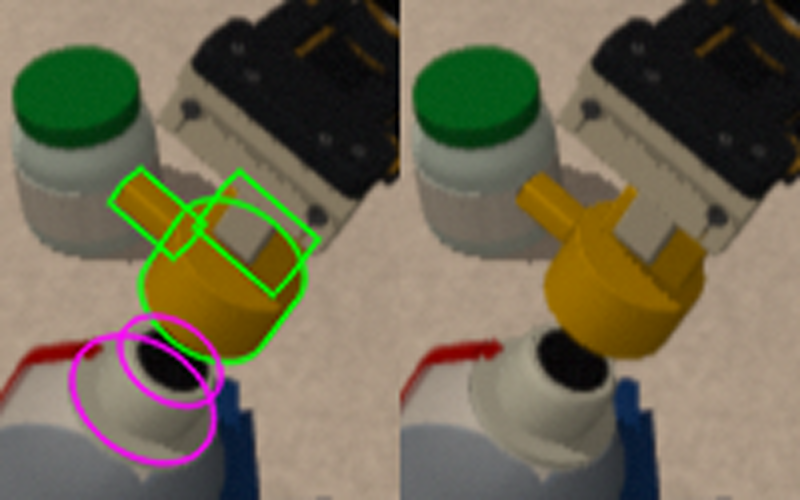

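```bash
python3 - <<'E'
from h import *
from plant import robot,imaging
s=robot.read_state();R0=Ro.from_rotvec(s["orientation"]).as_matrix();P=s["tool_pos"]+R0@OFF;RL=R0@np.diag([-1.,1,-1])
for n in("side","top"):
    c=imaging.read_camera(n);m=yellow(c)
    near=cv2.dilate(lidmask(c,P,RL),np.ones((13,13)))>0;ig=cv2.dilate(lidmask(c,P,RL,parts=LID[1:2]),np.ones((5,5)))>0
    use=near&~ig;print(n,(m*near).sum(),lidmask(c,P,RL).sum())
    if n=="top": ig2=c["frame"].max(2)<0
    def cost(d): return np.abs(lidmask(c,P+RL@[d[0],0,d[1]],RL)-m)[use].sum()
    G=[(cost((a,b)),a,b) for a in np.arange(-.005,.0051,.001) for b in np.arange(-.005,.0051,.001)]
    print(cost((0,0)),sorted(G)[:4])
    def cost2(d): return np.abs(lidmask(c,P+RL@[0,d[0],d[1]],RL)-m)[use].sum()
    print(sorted([(cost2((a,b)),a,b) for a in np.arange(-.005,.0051,.001) for b in np.arange(-.005,.0051,.001)])[:4])
rel(s)
E
```

```text
side 1172.0 1561.75
95.75 [(np.float32(82.5625), np.float64(0.0), np.float64(0.001)), (np.float32(82.6875), np.float64(0.0), np.float64(0.002)), (np.float32(84.75), np.float64(0.001), np.float64(0.002)), (np.float32(86.1875), np.float64(-0.001), np.float64(0.002))]
[(np.float32(74.625), np.float64(-0.005), np.float64(-0.003)), (np.float32(75.375), np.float64(-0.004), np.float64(-0.002)), (np.float32(75.5), np.float64(-0.003), np.float64(-0.001)), (np.float32(78.9375), np.float64(-0.005), np.float64(-0.002))]
top 531.0 974.625
296.4375 [(np.float32(284.0625), np.float64(-0.003), np.float64(-0.004)), (np.float32(284.625), np.float64(-0.003), np.float64(-0.005)), (np.float32(287.625), np.float64(-0.002), np.float64(-0.005)), (np.float32(287.9375), np.float64(-0.002), np.float64(-0.004))]
[(np.float32(282.5), np.float64(0.002), np.float64(0.005)), (np.float32(283.5625), np.float64(0.001), np.float64(0.005)), (np.float32(283.9375), np.float64(0.002), np.float64(0.003)), (np.float32(284.125), np.float64(0.001), np.float64(0.003))]
lid in neck frame mm [ 2.6 -1.2 59.8] rot deg [-0.2 -0.1  0.1] force in neck frame [-0.1  0.1 -0.1]
```

The offsets in the hand agree to about 1 mm. Now I'll approach the neck.

>>> jog_arm(rows=[[[0.012,0.008,0.05],[0,0,0]],[[0.012,0.008,0.1],[0,0,0]],[[0.012,0.008,0.14],[0,0,0]],[[0.012,0.008,0.14],[0,0,0]],[[0.012,0.008,0.14],[0,0,0]]])

```text
t: 8.35
tool_pos: [0.5598, 0.1986, 0.2318]
orientation: [0.509, 2.591, 0.265]
force: [-0.1, 0.3, -0.3]
opening: 0.0118
gripper_force: 60.0
```

```bash
python3 - <<'E'
from h import *
from plant import robot
s=robot.read_state();rel(s);move(s,tgt(.02),RT)
E
```

```text
lid in neck frame mm [-1.1  1.3 31. ] rot deg [-0.2 -0.1  0. ] force in neck frame [-0.3  0.2 -0.3]
shift [-0.006 -0.006  0.055] turn [ 0.003  0.001 -0.   ]
```

>>> jog_arm(rows=[[[-0.005,-0.006,0.0],[0,0,0]],[[-0.005,-0.006,0.015],[0,0,0]],[[-0.005,-0.006,0.03],[0,0,0]],[[-0.005,-0.006,0.045],[0,0,0]],[[-0.005,-0.006,0.05],[0,0,0]]])

```text
t: 8.85
tool_pos: [0.5654, 0.1981, 0.2234]
orientation: [0.509, 2.59, 0.266]
force: [-0.2, -0.6, -0.5]
opening: 0.0116
gripper_force: 60.0
```

```bash
python3 - <<'E'
from h import *
from plant import robot
s=robot.read_state();rel(s);move(s,tgt(.0),RT);print(s["wrist_torque"])
E
```

```text
lid in neck frame mm [ 0.1  0.3 21.1] rot deg [-0.3 -0.1  0. ] force in neck frame [-0.2 -0.7 -0.2]
shift [ 0.    -0.001  0.106] turn [ 0.003  0.001 -0.   ]
[-0.04274876  0.34497845 -0.04724551]
```

>>> jog_arm(rows=[[[0,0,0.012],[0,0,0]],[[0,0,0.025],[0,0,0]],[[0,0,0.037],[0,0,0]],[[0,0,0.05],[0,0,0]]])

```text
t: 9.25
tool_pos: [0.5705, 0.1991, 0.2152]
orientation: [0.509, 2.59, 0.266]
force: [-0.1, -0.7, -1.4]
opening: 0.0114
gripper_force: 60.0
```

```bash
python3 - <<'E'
from h import *
from plant import robot
s=robot.read_state();rel(s);move(s,tgt(.0),RT);print(s["wrist_torque"])
E
```

```text
lid in neck frame mm [ 0.4  0.6 11.4] rot deg [-0.3 -0.1  0. ] force in neck frame [-0.4 -1.1 -1.1]
shift [ 0.002 -0.002  0.057] turn [ 0.003  0.001 -0.   ]
[-0.07380605  0.31897228 -0.02713792]
```

>>> jog_arm(rows=[[[0,-0.002,0.015],[0,0,0]],[[0,-0.002,0.03],[0,0,0]],[[0,-0.002,0.045],[0,0,0]],[[0,-0.002,0.055],[0,0,0]],[[0,-0.002,0.06],[0,0,0]]])

```text
t: 9.75
tool_pos: [0.5762, 0.1998, 0.2046]
orientation: [0.509, 2.59, 0.266]
force: [-0.4, -0.8, -0.1]
opening: 0.0117
gripper_force: 60.0
```

```bash
python3 - <<'E'
from h import *
from plant import robot
s=robot.read_state();rel(s);print(s["wrist_torque"])
E
```

```text
lid in neck frame mm [ 0.3  0.1 -0.7] rot deg [-0.3 -0.1  0. ] force in neck frame [-0.  -0.9  0.2]
[-0.08500687  0.25908321 -0.05380314]
```

>>> jog_arm(rows=[[[0,0,0.005],[0,0,0]],[[0,0,0.01],[0,0,0]],[[0,0,0.01],[0,0,0]]])

```text
t: 10.05
tool_pos: [0.5768, 0.2, 0.2044]
orientation: [0.509, 2.59, 0.266]
force: [-16.4, -4.5, 11.0]
opening: 0.0118
gripper_force: 60.0
```

>>> jog_arm(rows=[[[0,0,0.005],[0,0,0]],[[0,0,0.007],[0,0,0]],[[0,0,0.007],[0,0,0]]])

```text
t: 10.35
tool_pos: [0.577, 0.2001, 0.2044]
orientation: [0.509, 2.59, 0.265]
force: [-33.0, -9.4, 24.8]
opening: 0.0115
gripper_force: 60.1
```

```bash
python3 - <<'E'
from h import *
from plant import robot
s=robot.read_state();rel(s);print(s["wrist_torque"])
E
```

```text
lid in neck frame mm [ 0.7  0.5 -1.3] rot deg [-0.3 -0.1  0. ] force in neck frame [-12.7 -12.1  38.5]
[-1.11385276  3.32842542 -0.25530077]
```

>>> jog_arm(rows=[[[0,0,-0.006],[0,0,0]],[[0,0,-0.012],[0,0,0]]])

```text
t: 10.55
tool_pos: [0.5767, 0.2, 0.2048]
orientation: [0.509, 2.589, 0.266]
force: [0.3, 0.3, -1.2]
opening: 0.0115
gripper_force: 60.0
```

>>> jog_arm(rows=[[[0,0,0],[0,0,0]],[[0,0,0],[0,0,0]],[[0,0,0],[0,0,0]],[[0,0,0],[0,0,0]],[[0,0,0],[0,0,0]]], hand=0.2)

```text
t: 11.05
tool_pos: [0.5767, 0.1999, 0.2039]
orientation: [0.509, 2.59, 0.266]
force: [-0.1, 0.1, -1.1]
opening: 0.0369
gripper_force: 0.0
```

>>> jog_arm(rows=[[[0,0,-0.1],[0,0,0]],[[0,0,-0.25],[0,0,0]],[[0,0,-0.45],[0,0,0]],[[0,0,-0.6],[0,0,0]],[[0,0,-0.6],[0,0,0]]])

```text
t: 11.55
tool_pos: [0.5182, 0.1892, 0.3142]
orientation: [0.507, 2.581, 0.271]
force: [1.0, 0.1, 1.1]
opening: 0.0373
gripper_force: 0.0
```

```bash
python3 - <<'E'
from h import *
from plant import robot,imaging
out=[]
for n in("side","top"):
    c=imaging.read_camera(n);im=c["frame"][:,:,::-1].copy();m=yellow(c)
    near=cv2.dilate(lidmask(c,FOOT,RN),np.ones((21,21)))>0
    def cost(p): 
        R=RN@Ro.from_euler("z",p[2]).as_matrix();return np.abs(lidmask(c,FOOT+RN@[p[0],0,p[1]],R)-m)[near].sum()
    print(n,m[near].sum(),cost((0,0,0)))
    r=minimize(cost,[0,0,0],method="Nelder-Mead",options=dict(initial_simplex=[[0,0,0],[.004,0,0],[0,.004,0],[0,0,.15]]));print(r.x,r.fun)
    for q in LID: cv2.polylines(im,[cv2.convexHull(np.round(proj(c,q@RN.T+FOOT)*16).astype(np.int32))],True,(0,255,0),1,cv2.LINE_AA,4)
    x,y=proj(c,FOOT)[0].astype(int)-[50,70];out+=[im[y:y+120,x:x+100]]
    if n=="side":out+=[c["frame"][y:y+120,x:x+100,::-1]]
cv2.imwrite("pics/f.png",cv2.resize(np.hstack(out[:3]),None,fx=2.6,fy=2.6,interpolation=cv2.INTER_CUBIC))
s=robot.read_state();rel(s)
E
```

```text
side 1293.0 160.5
[-0.00086209  0.00100285 -0.01145732] 144.1875
top 795.0 96.8125
[-0.0174564  -0.04398787 -0.00520753] 41.4375
lid in neck frame mm [  0.9   0.2 119.3] rot deg [-0.4 -0.2  0. ] force in neck frame [-0.4  0.6 -0.5]
```

View pics/f.png

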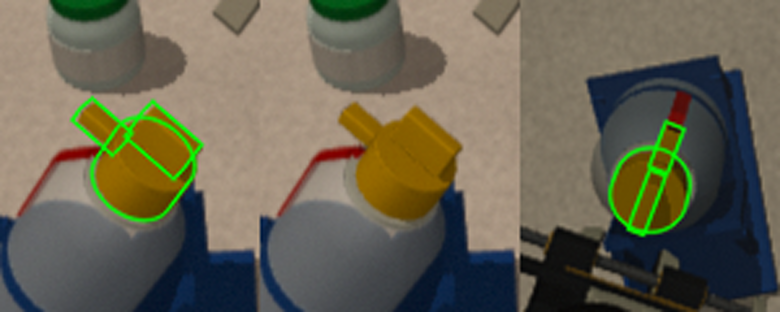

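The final picture shows the lid seated on the collar at about (410,180) in the crop. Its beak points along the red stripe, the fit is within about 1 mm and 1°, and the gripper is clear. I'm handing the job in.

```bash
python3 -c "
from plant import robot
print(robot.close_job())"
```

```text
the job is handed in; nothing more can be done
None
```

The yellow lid is pushed home on the clear jar's neck, with its beak pointing at the red stripe and the gripper clear of it; I handed the job in at about 12 s, and no verdict came back.

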